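# Load a cartridge into the bench injection unit

### The arm

A 7-joint arm with a two-finger parallel gripper is mounted at the origin on a cart in front of the work surface, level with it; the furniture and walls round the work are solid. World frame = base frame: x ahead of the robot, y to its left, z up, the work surface at z = 0. Lengths are in mm, angles in rad, forces in N, time in s.
With the tool pointing down it reaches from about 400 to 875 mm from the base axis. Payload 4.4 kg.
Tool frame: the origin (TCP) lies at the very end of the fingers, on their centre line; the grasp point (between the pads) lies 19 mm behind it; z points along the fingers, y is the line along which they close (so a half turn about z gives the same grasp; the last joint's range is limited). The gripper opens to 85 mm and grips with 20 to 120 N. Pads are 22 mm wide; open, the fingers measure 114 mm over their backs; the gripper's body (76 mm by 85 mm) begins 54 mm behind the grasp point. The pads swing forward as they close: fully open they stand 13 mm farther back than shut.
Start: joints at [1.102, 0.628, 0.038, 1.517, -0.027, 0.996, -0.02], TCP at [254.825, -597.981, 231.313] pointing down, gripper open.
Joint ranges: [-3.06, 3.06], [-0.37, 2.12], [-1.25, 1.32], [0.18, 2.47], [-1.1, 4.24], [0.23, 1.98], [-2.94, 2.94]. Speed limits (rad/s): [2.57, 2.57, 3.14, 3.14, 3.14, 3.14, 3.14].

### API

Orientations are given as [roll, pitch, yaw] about the fixed x, y, z axes, in that order (R = Rz(yaw) Ry(pitch) Rx(roll)).
In Python, from cell import sensors, get_image, camera_params, order gives the robot as it stands.
- The arm moves only by the shell command python3 -m inch 'ROWS' [OPENING]. ROWS is JSON, a list that holds one entry, the list of rows, each a list of 4 numbers: the shift along the tool's x, y, z in cm, then the turn about the tool's z in degrees. A call has 1 to 8 rows; each row is the pose to reach, as a shift and turn from the pose commanded when the call began, along the tool's axes at that moment; what a row does not reach only later rows make up. A row lasts 1/12 s, in which the tool goes at most 41.7 mm and 7.16 degrees, less where a joint would pass 70% of its speed; a pose out of reach is approached as far as the arm can. A call with a gripper value outside its range is refused whole. OPENING is the finger opening in cm, from 0 to 8.54, set as the call begins (- or left out, the last holds). The fingers move at their own pace and stop on an object; the grip force is fixed at half the most. Time passes only in rows, so rows that repeat a pose let the fingers close. It gives the time, the measured TCP pose, the force, the opening and the grip force at its end, in the units of the state.
- sensors.read_state(): the state, without advancing time (a new reading comes with each control period).
- get_image(name): name is "scene" or "top" or "wrist"; returns the picture (384x512x3 uint8, blue, green, red); there is no depth.
- camera_params(name): a dict with "mtx" (3x3 intrinsics, pixels), "rvec" (rotation vector, rad) and "tvec" (3), from world to camera coordinates, as OpenCV has them. Camera axes: x right, y down, z forward; pixel columns grow to the right and rows downward; lengths in mm; the calibration is good to about 2 mm. A picture is of the moment at which its call begins: read the wrist's pose just before it. camera_params takes no time and is no camera call; for the wrist camera it gives the pose at the moment of the call.
- order.finish_job(): hands the job in; it is judged then, once.
The state is a dict: "clock": time; "qpos": joint angles; "qd": joint speeds; "tau": joint torques, N m; "eef_pos": TCP position; "tool_rot": TCP orientation; "force": force on the tool from outside, world axes, zero at the start; "torque": the same for the moment, N m; "width": finger opening in mm; "gripper_force": force on a finger pad.
Only numpy, scipy, OpenCV 4.12 (cv2) and the standard library are available. Lean on these libraries where they do the work, as an engineer would, in place of code of your own. Each camera call takes 0.05 s, during which the arm holds its last target. There are 200 camera calls.

### The job

Load the longer of the two metal cartridges into the injection unit, with the fingertips only and never picking anything up: push its top sideways so that it rolls, rather than slides, over the bed until it drops into the groove on the marked line and lies still there, then push it end-on along the groove into the bore until it stops fully home. Leave the shorter cartridge and everything else on the bench where it is.

Things in the scene. Friction and masses are not known exactly. Their poses are not given: they have to be found in the camera images.
- unit: Bench injection unit, fixed: a flat loading bed with a heating block behind it. Origin on the worktop right below the bore's mouth; x along the bore into the block, y to the left, z up. Block: x 0 to 88 mm, 110 mm wide, 66 mm high (fins and knob up to 81 mm).
- bed (a point): Centre of the steel bed's flat top, 22 mm above the worktop. It reaches 65 mm to front and back (to the block's face) and 95 mm to either side, where 6 mm thick rails stand 5 mm higher; no rail at the front. A cartridge pressed lightly on top and pushed sideways rolls half as far as the fingertip goes, and stops with it; pushed at mid-height on its side it tends to slide without turning.
- line (a point): Middle of the marked line: a white line in a groove 14 mm wide, 6 mm deep, along the unit's x over the whole bed, straight ahead of the bore. This point is at the bed's top height (22 mm). A cartridge rolled over the groove sinks 2 mm and rests on its two edges, axis 33 mm above the worktop, in line with the bore.
- bore_mouth (a point): Centre of the mouth of the bore, in the block's front face, 33 mm above the worktop. The bore is a blind hole 29 mm wide and 58 mm deep, along the unit's x.
- long_cartridge: The longer plain aluminium cylinder, 26 mm across, 76 mm long, about 0.12 kg, lying on the bed 36 to 60 mm left or right of the line, nearly parallel to it. Origin at its centre, 13 mm above the bed; x along its axis to the block; y, z turn as it rolls (z up at the start). It rolls straight. Fully home, 18 mm stand out of the bore.
- short_cartridge: The shorter cylinder of the same kind, 26 mm diameter, 46 mm long, on the other side of the groove, 36 to 60 mm from it; it stays there. Origin at its centre, x along its axis.
- cast_b: White stone dental cast, 56 x 58 x 32 mm, on the worktop left of the heating block; origin at the centre of its underside. Bystander.
- bottle_0: Small clear bottle with black cap, 42 mm across, 88 mm high, on the worktop right of the heating block; origin at the centre of its underside. Bystander.
- dappen_0: Small white footed dish, 35 mm across, 24 mm high, on the worktop right of the block's front corner; origin at the centre of its underside. Bystander.
- flask_key: Flat steel key, 67 x 96 x 8 mm, on the worktop to the right of the bed; origin at the centre of its underside. Bystander.
- pin_box: Flat clear box of pins, 60 x 86 x 18 mm, on the worktop in front of the bed's left corner; origin at the centre of its underside. Bystander.
Not all that is in view belongs to the job. What is shaped like the long_cartridge but turquoise or yellow is not meant.

How it is judged (in metres and radians):
On the way, in this order (a step that is already met when the one before it is completed fails the run):
1. the long cartridge rolls over the bed (it has turned by more than 1.8 rad about its axis) (angle between long_cartridge's own z axis and vertical above 1.8 rad and x of long_cartridge in the frame of unit below -0.03 m), for 0.02 s.
2. the long cartridge lies still in the groove on the marked line, still clear of the bore (y of long_cartridge in the frame of unit between -0.003 and 0.003 m and z of long_cartridge in the frame of unit below 0.0342 m and x of long_cartridge in the frame of unit below -0.035 m and angle between the x axis of long_cartridge and the x axis of unit, either way round below 0.06 rad and linear speed of long_cartridge below 0.01 m/s), for 0.3 s.
At the end, for the whole second after the job is handed in: The long cartridge is in the bore, pushed to within 3.5 mm of its stop, in line with it and at rest; the short cartridge lies within 12 mm of where it was (x of long_cartridge in the frame of unit above 0.0165 m and y of long_cartridge in the frame of unit between -0.004 and 0.004 m and angle between the x axis of long_cartridge and the x axis of unit, either way round below 0.06 rad and linear speed of long_cartridge below 0.01 m/s and distance of short_cartridge from where it was at the start of the episode below 0.012 m); the robot touches nothing.
It fails at once if the long cartridge is lifted more than 9 mm off the bed or stood up (height (world z) of long_cartridge above 0.044 m or angle between long_cartridge's own x axis and vertical below 1.2 rad or angle between long_cartridge's own x axis and vertical above 1.95 rad).
It fails at once if the long cartridge falls off the bed (height (world z) of long_cartridge below 0.026 m).
It fails at once if the short cartridge is moved more than 12 mm (distance of short_cartridge from where it was at the start of the episode above 0.012 m).
It fails at once if a bystander is moved more than 15 mm (distance of any of cast_b, bottle_0, dappen_0, flask_key, pin_box from where it was at the start of the episode above 0.015 m).
It also fails if it takes over 51 s, if anything falls off the work surface, if the arm or the gripper's body presses on something with over 40 N, if the wrist force passes 120 N, or if a joint passes its speed limit or range.

## Working session

There is one attempt and no reset: what is moved stays moved. The work goes in short steps, Python scripts to look and compute and a shell command to move; the robot and the scene stay as the last step left them, time stands still between calls to the robot, and variables do not carry over. Pictures are saved under pics/ and viewed, at most 10 in all, crops included, and the job is handed in when it is done.

```bash
ls; mkdir -p pics
cat > h.py <<'E'
import numpy as np, cv2
from cell import sensors, get_image, camera_params, order
def proj(cp,P):
    return cv2.projectPoints(np.float64(P).reshape(-1,3),np.float64(cp["rvec"]),np.float64(cp["tvec"]),np.float64(cp["mtx"]),None)[0].reshape(-1,2)
def ray(cp,uv,z):
    R=cv2.Rodrigues(np.float64(cp["rvec"]))[0];t=np.float64(cp["tvec"]).ravel();o=-R.T@t
    uv=np.float64(uv).reshape(-1,2)
    d=(R.T@np.linalg.inv(np.float64(cp["mtx"]))@np.c_[uv,np.ones(len(uv))].T).T
    return o+d*((z-o[2])/d[:,2])[:,None]
E
python3 - <<'E'
from h import *
s=sensors.read_state();print(s)
for n in("top","scene"):
    im=get_image(n);cv2.imwrite(f"pics/{n}0.png",im)
    cp=camera_params(n);R=cv2.Rodrigues(np.float64(cp["rvec"]))[0];print(n,cp["mtx"],-R.T@np.float64(cp["tvec"]).ravel())
a=np.hstack([cv2.imread("pics/top0.png"),cv2.imread("pics/scene0.png")])
E
```

```text
pics
{'clock': 0.0, 'qpos': array([ 1.10221766,  0.62939366,  0.0384603 ,  1.51841749, -0.02699662,
        0.99631207, -0.02001339]), 'qd': array([-0.00112538,  0.00030396, -0.00032499, -0.00111408, -0.00010843,
       -0.00042146, -0.0006954 ]), 'tau': array([ 9.73326351e-04, -5.63389850e+01,  1.22686554e+00, -1.93441683e+01,
        1.11766104e-02,  1.07945694e-02,  5.45284649e-05]), 'eef_pos': array([ 254.53898818, -597.36843526,  230.34281962]), 'tool_rot': array([-3.13958116e+00,  4.39082353e-05,  4.02751196e-01]), 'force': array([ 0.41816266,  0.26403885, -0.07263289]), 'torque': array([ 0.00954595, -0.05074096,  0.04284082]), 'gripper_force': 0.0, 'width': 85.74692004636692}
top [[372.50577298   0.         253.26474243]
 [  0.         372.50577298 193.5679639 ]
 [  0.           0.           1.        ]] [ 443.77758661  -63.4699605  1009.24935701]
scene [[385.06617309   0.         259.35457448]
 [  0.         385.06617309 190.11094908]
 [  0.           0.           1.        ]] [162.82734518 400.04369455 656.43274516]
```

View pics/top0.png

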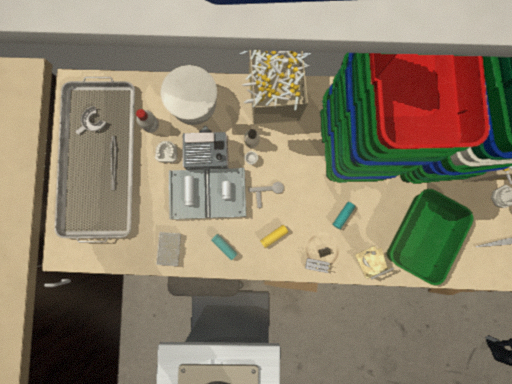

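View pics/scene0.png

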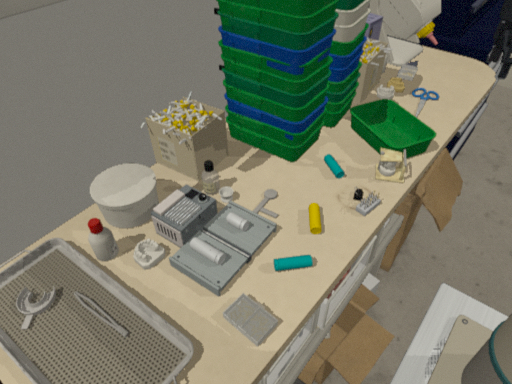

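The top view shows the unit at (207,180). The plain metal cylinders are at (190,190), the longer one left of the line, and (226,190), the shorter one to its right. The turquoise ones at (224,246) and (344,214) and the yellow one at (275,236) are decoys. I'll confirm this in a crop and measure.

Run:
```python
from h import *
im=cv2.imread("pics/top0.png")
c=im[120:230,150:270]
cv2.imwrite("pics/crop0.png",cv2.resize(c,None,fx=5,fy=5,interpolation=cv2.INTER_CUBIC))
cp=camera_params("top")
g=cv2.cvtColor(im,cv2.COLOR_BGR2GRAY)
# bright cylinder blobs
m=(g>190).astype(np.uint8)
roi=np.zeros_like(m);roi[168:222,168:248]=1
n,l,st,ce=cv2.connectedComponentsWithStats(m*roi)
for i in range(1,n):
    if st[i,4]>15:
        r=cv2.minAreaRect(np.argwhere(l==i)[:,::-1].astype(np.float32));print(st[i],r,ray(cp,r[0],40)[0].round(1))
print(ray(cp,[[207,180],[206,169],[206,218],[170,218],[246,214],[171,172],[243,168]],22).round(1))
```

```text
[185 176   5  29 141] ((187.0, 190.0), (28.0, 4.0), 90.0) [549.6  89.1  40. ]
[222 181   6  18  92] ((224.5, 189.5), (17.0, 5.0), 90.0) [552.9  -8.5  40. ]
[212 219  36   3  70] ((229.5, 220.0), (2.0, 35.0), 90.0) [473.6 -23.5  40. ]
[[579.5  39.8  22. ]
 [609.1  43.4  22. ]
 [478.3  39.3  22. ]
 [476.5 133.8  22. ]
 [490.8 -66.   22. ]
 [599.  136.2  22. ]
 [614.  -55.5  22. ]]
```

View pics/crop0.png

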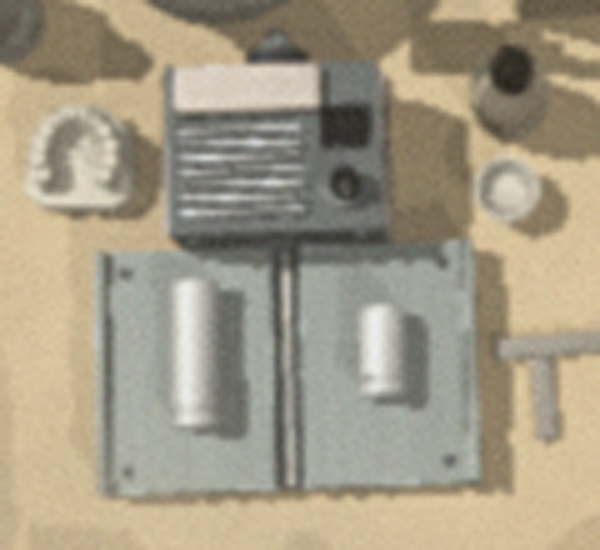

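The crop confirms it: the long plain aluminium cylinder is left of the line at crop (195,355), pixel (189,191), and the short one is at crop (381,350). Next I'll set up the geometry.

```bash
cat >> h.py <<'E'
def shift(target,yaw=None):
    """tool-axis shift (cm) to world target (mm) and turn (deg) to yaw (rad); cmd pose ~ measured"""
    s=sensors.read_state();R=cv2.Rodrigues(np.zeros(3))[0]
    from scipy.spatial.transform import Rotation as Ro
    R=Ro.from_euler("xyz",s["tool_rot"]).as_matrix()
    d=R.T@(np.float64(target)-s["eef_pos"])/10
    t=0 if yaw is None else np.degrees((s["tool_rot"][2]-yaw))
    return d.round(2),round(t,1)
E
python3 - <<'E'
from h import *
cp=camera_params("top")
f=lambda u,v,z:ray(cp,[150+u/5-.4,120+v/5-.4],z)[0]
a=f(291,488,17);b=f(286,250,17);print("line",a,b,"yaw",np.arctan2(*(b-a)[1::-1]))
c=[f(*p,22) for p in((98,495),(480,482))];e=c[1]-c[0];print("front edge",c,np.hypot(*e[:2]),np.arctan2(e[0],-e[1]))
a=f(197,428,35);b=f(193,280,35);print("cyl",a,b,np.hypot(*(b-a)[:2]),np.arctan2(*(b-a)[1::-1]))
print(shift([520,60,231],0.03))
E
```

```text
line [480.63526402  35.128573    17.        ] [608.3451898   41.71205369  17.        ] yaw 0.051504675299599796
front edge [array([474.84436963, 135.88044507,  22.        ]), array([485.51633189, -65.06889563,  22.        ])] 201.23252298101764 0.05305788010454996
cyl [510.31838861  83.25095944  35.        ] [588.31257076  88.1323456   35.        ] 78.14678739549959 0.06250501481288046
(array([ 5.019e+01, -5.008e+01,  3.000e-02]), np.float64(21.4))
```

```bash
python3 -m inch '[[[20,-20,0,10],[20,-20,0,20],[20,-20,0,20],[20,-20,0,20],[20,-20,0,20],[20,-20,0,20],[20,-20,0,20],[20,-20,0,20]]]' 0
python3 -c "
from h import *;print(shift([520,60,231],0.052))"
```

```text
clock: 0.77
eef_pos: [363.5, -327.7, 230.9]
tool_rot: [-3.136, -0.001, 0.064]
force: [-0.4, 0.1, 0.3]
width: -0.1
gripper_force: 0.0
(array([ 18.11, -37.68,   0.22]), np.float64(0.7))
```

```bash
python3 -m inch '[[[13,-27,0,0.7],[13,-27,0,0.7],[13,-27,0,0.7],[13,-27,0,0.7],[13,-27,0,0.7],[13,-27,0,0.7],[13,-27,0,0.7],[13,-27,0,0.7]]]' 0
python3 - <<'E'
from h import *
print(shift([520,60,231],0.052))
cv2.imwrite("pics/w1.png",get_image("wrist"))
cp=camera_params("wrist");R=cv2.Rodrigues(np.float64(cp["rvec"]))[0];print(-R.T@np.float64(cp["tvec"]).ravel(),R)
E
```

```text
clock: 1.43
eef_pos: [478.4, -51.2, 231.2]
tool_rot: [-3.138, -0.002, 0.052]
force: [0.2, -0.1, 0.4]
width: -0.1
gripper_force: 0.0
(array([  4.73, -10.89,   0.07]), np.float64(-0.0))
[550.41385852 -50.11470831 374.50291505] [[ 0.05146011 -0.99867088 -0.00288626]
 [-0.95592466 -0.05009359  0.28930725]
 [-0.28906731 -0.01212873 -0.95723194]]
```

View pics/w1.png

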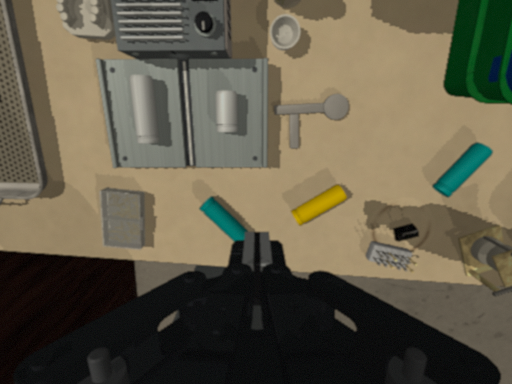

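The wrist view shows the bed at (100-268, 58-167), the long cartridge at (144,110), the line at (188,112) and the short cartridge at (227,112). I'll go above it and look again from there.

```bash
python3 -m inch '[[[2.4,-11,0,0],[2.4,-11,3,0],[2.4,-11,3,0],[2.4,-11,3,0],[2.4,-11,3,0],[2.4,-11,3,0]]]' 0
python3 - <<'E'
from h import *
s=sensors.read_state();print(s["eef_pos"],s["tool_rot"],s["force"])
im=get_image("wrist")
cp=camera_params("wrist");np.save("w2.npy",np.array([cp],dtype=object))
# ray-grid: overlay bed-plane ticks not needed
cv2.imwrite("pics/w2raw.png",im);cv2.imwrite("pics/w2.png",cv2.resize(im[:300,60:452],None,fx=2,fy=2,interpolation=cv2.INTER_CUBIC))
E
```

```text
clock: 1.98
eef_pos: [494.9, 50.2, 201.1]
tool_rot: [3.14, 0.001, 0.04]
force: [0.5, -0.8, 0.6]
width: -0.3
gripper_force: 0.0
[494.90743989  50.19996349 201.12546902] [3.14033684e+00 9.00476459e-04 4.02611951e-02] [ 0.50217881 -0.79211892  0.56724883]
```

View pics/w2.png

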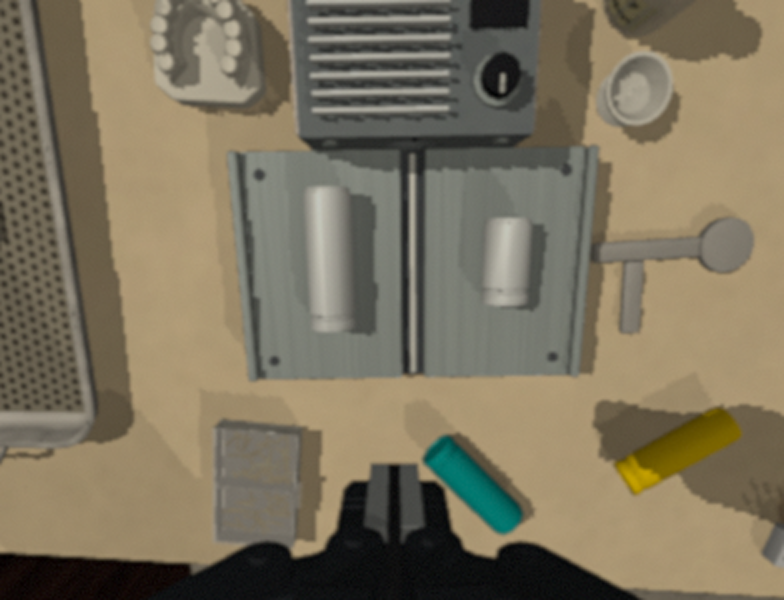

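The view shows the line from (412,375) to (413,152), the long cartridge from (328,188) to (334,330), and the short one at (508,262). The fingers are shut, with their tips about 48 px (~28 mm) wide at (394,470).

Run:
```python
from h import *
cp=np.load("w2.npy",allow_pickle=True)[0]
f=lambda u,v,z:ray(cp,[60+u/2-.25,v/2-.25],z)[0]
a=f(412,374,16);b=f(413,152,16);print("line",a,b,np.arctan2(*(b-a)[1::-1]))
m=lambda L,R,z:(f(*L,z)+f(*R,z))/2
a=m((312,328),(356,326),36);b=m((307,188),(350,187),36)
print("cyl",a,b,np.hypot(*(b-a)[:2]),np.arctan2(*(b-a)[1::-1]))
a=m((485,304),(526,304),36);b=m((487,218),(530,218),36);print("short",a,b,np.hypot(*(b-a)[:2]))
l,r=f(250,379,22),f(577,375,22);print("front",l,r,np.arctan2((r-l)[0],-(r-l)[1]))
print(f(412,148,22))
```

```text
line [480.09690351  36.94119213  16.        ] [608.76258192  42.70744214  16.        ] 0.04478579152097668
cyl [511.68579165  84.1757845   36.        ] [586.99052034  87.65774397  36.        ] 75.38518558476095 0.04620534793820206
short [528.72833731 -13.31100224  36.        ] [575.27923165 -10.30749081  36.        ] 46.64768852648037
front [474.57064315 137.41090346  22.        ] [485.05167159 -64.8603247   22.        ] 0.051770403513817446
[610.01672184  43.52966801  22.        ]
```

```bash
python3 -c "
from h import *;print(shift([549.8,97,60]))"; python3 -m inch '[[[5.7,-4.4,3,0],[5.7,-4.4,6,0],[5.7,-4.4,9,0],[5.7,-4.4,12,0],[5.7,-4.4,14,0],[5.7,-4.4,14,0],[5.7,-4.4,14,0],[5.7,-4.4,14,0]]]' 0;  python3 -c "
from h import *;print(shift([549.8,97,49],0.049))"
```

```text
(array([ 5.65, -4.53, 14.14]), 0)
clock: 2.7
eef_pos: [551.6, 97.0, 62.9]
tool_rot: [3.141, -0.002, 0.04]
force: [0.4, 0.5, -0.2]
width: 0.1
gripper_force: 0.0
(array([-0.18, -0.01,  1.39]), np.float64(-0.5))
```

```bash
python3 -m inch '[[[-0.15,0,0.5,-0.5],[-0.15,0,1.0,-0.5],[-0.15,0,1.3,-0.5],[-0.15,0,1.3,-0.5],[-0.15,0,1.3,-0.5]]]' 0; python3 -m inch '[[[0,0,0.1,0],[0,0,0.1,0]]]' ; python3 -m inch '[[[0,0,0.1,0],[0,0,0.1,0]]]';  python3 -m inch '[[[0,0,0.1,0],[0,0,0.1,0]]]'
```

```text
clock: 3.12
eef_pos: [548.8, 98.2, 48.4]
tool_rot: [-3.142, -0.0, 0.05]
force: [0.5, 0.8, -0.4]
width: -0.1
gripper_force: 0.0
clock: 3.28
eef_pos: [549.0, 98.3, 47.4]
tool_rot: [-3.142, -0.001, 0.05]
force: [0.2, 1.5, 0.1]
width: 0.2
gripper_force: 0.3
clock: 3.45
eef_pos: [549.1, 98.8, 47.0]
tool_rot: [-3.141, -0.001, 0.051]
force: [-1.1, 1.6, 5.6]
width: -0.2
gripper_force: 3.0
clock: 3.62
eef_pos: [549.1, 99.5, 46.6]
tool_rot: [-3.14, -0.001, 0.051]
force: [-2.5, 2.2, 11.3]
width: 0.4
gripper_force: 5.6
```

```bash
python3 -m inch '[[[0,0,-0.5,0],[0,0,-0.5,0],[0,0.45,-0.5,0],[0,0.45,-0.5,0],[0,0.45,-0.2,0],[0,0.45,-0.1,0],[0,0.45,-0.1,0]]]'; python3 -m inch '[[[0,0,0.08,0],[0,0,0.08,0]]]'
python3 - <<'E'
from h import *
im=get_image("wrist");cp=camera_params("wrist")
cv2.imwrite("pics/w3.png",cv2.resize(im[:300,60:452],None,fx=2,fy=2,interpolation=cv2.INTER_CUBIC))
E
```

```text
clock: 4.2
eef_pos: [549.3, 93.4, 47.8]
tool_rot: [-3.142, -0.001, 0.05]
force: [-3.1, -0.6, 17.0]
width: 0.1
gripper_force: 8.4
clock: 4.37
eef_pos: [549.3, 93.5, 47.6]
tool_rot: [-3.141, -0.001, 0.05]
force: [-4.8, -0.6, 23.1]
width: -0.2
gripper_force: 11.5
```

View pics/w3.png

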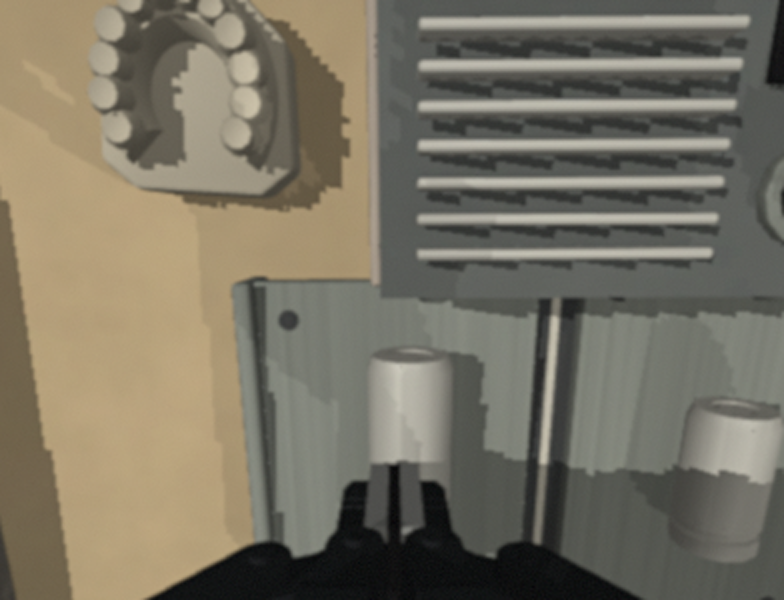

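```bash
python3 -m inch '[[[0,0.2,-0.05,0],[0,0.5,-0.05,0],[0,0.8,-0.05,0],[0,1.1,-0.05,0],[0,1.4,-0.05,0],[0,1.7,-0.05,0],[0,2.0,-0.05,0],[0,2.3,-0.05,0]]]'; python3 -m inch '[[[0,0.0,0,0],[0,0,0,0]]]'
python3 - <<'E'
from h import *
im=get_image("wrist");cp=camera_params("wrist")
cv2.imwrite("pics/w4.png",cv2.resize(im[120:300,120:452],None,fx=2,fy=2,interpolation=cv2.INTER_CUBIC))
f=lambda u,v,z:ray(cp,[120+u/2-.25,120+v/2-.25],z)[0]
E
```

```text
clock: 5.08
eef_pos: [550.6, 70.8, 47.6]
tool_rot: [-3.141, -0.001, 0.05]
force: [-3.7, 0.0, 16.9]
width: 0.0
gripper_force: 8.4
clock: 5.25
eef_pos: [550.6, 69.8, 47.6]
tool_rot: [3.141, -0.001, 0.049]
force: [-2.3, -1.7, 17.4]
width: -0.2
gripper_force: 8.9
```

View pics/w4.png

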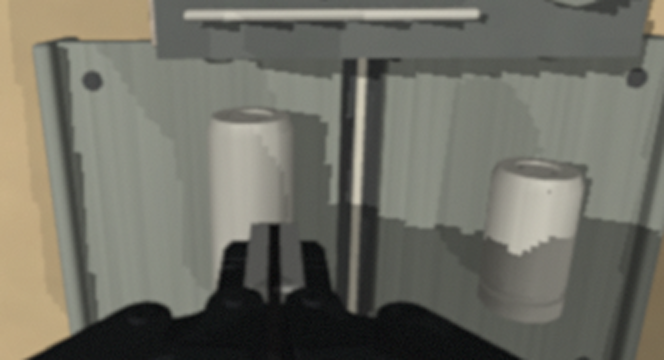

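The cartridge has rolled about 12 mm and is now behind the tip (axis at (252,180), tip at (274,228), line at (362,180)). I'll lift, step back, press and roll again.

```bash
python3 -m inch '[[[0,0,-0.5,0],[0,0,-0.5,0],[0,-1.25,-0.5,0],[0,-1.25,-0.5,0],[0,-1.25,-0.1,0],[0,-1.25,0,0],[0,-1.25,0,0]]]'; python3 -m inch '[[[0,0.3,0,0],[0,0.6,0,0],[0,0.9,0,0],[0,1.2,0,0],[0,1.5,0,0],[0,1.8,0,0],[0,2.1,0,0],[0,2.4,0,0]]]'; python3 -m inch '[[[0,0,0,0],[0,0,-0.5,0],[0,0,-0.5,0],[0,-1.25,-0.5,0],[0,-1.25,-0.5,0],[0,-1.25,-0.1,0],[0,-1.25,0,0],[0,-1.25,0,0]]]'
python3 - <<'E'
from h import *
im=get_image("wrist");cp=camera_params("wrist")
cv2.imwrite("pics/w5.png",cv2.resize(im[120:300,120:452],None,fx=2,fy=2,interpolation=cv2.INTER_CUBIC))
E
```

```text
clock: 5.88
eef_pos: [549.7, 85.0, 47.3]
tool_rot: [-3.14, -0.001, 0.052]
force: [-2.9, 3.2, 16.8]
width: -0.1
gripper_force: 8.8
clock: 6.55
eef_pos: [551.2, 59.7, 47.7]
tool_rot: [-3.141, -0.001, 0.051]
force: [-4.6, -0.0, 21.1]
width: 0.3
gripper_force: 10.3
clock: 7.22
eef_pos: [550.3, 73.5, 46.8]
tool_rot: [-3.14, -0.001, 0.052]
force: [-2.3, 1.9, 14.5]
width: 0.3
gripper_force: 7.2
```

View pics/w5.png

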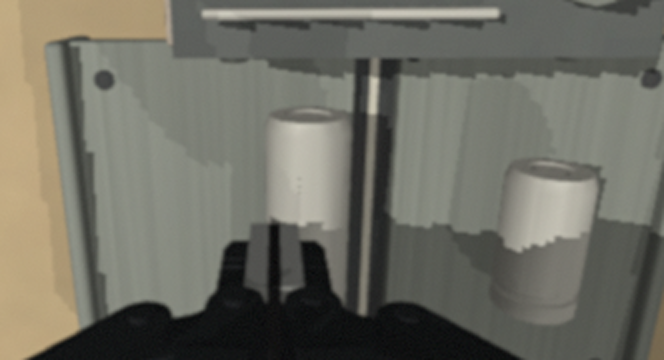

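The cartridge is now at (308,180), the line at (370,180) and the tip at (274,228). It has about 22 mm to go. I'll re-seat the tip 5 mm further on and roll on.

```bash
python3 -m inch '[[[0,0,-0.5,0],[0,0,-0.5,0],[0,0.5,-0.5,0],[0,0.5,-0.5,0],[0,0.5,-0.1,0],[0,0.5,0,0],[0,0.5,0,0]]]'; python3 -m inch '[[[0,0.3,0,0],[0,0.6,0,0],[0,0.9,0,0],[0,1.2,0,0],[0,1.5,0,0],[0,1.8,0,0],[0,2.1,0,0],[0,2.3,0,0]]]'; python3 -m inch '[[[0,0,0,0],[0,0,0,0]]]'
python3 - <<'E'
from h import *
im=get_image("wrist");cp=camera_params("wrist")
cv2.imwrite("pics/w6.png",cv2.resize(im[120:300,120:452],None,fx=2,fy=2,interpolation=cv2.INTER_CUBIC))
E
```

```text
clock: 7.85
eef_pos: [550.7, 66.1, 47.7]
tool_rot: [3.141, -0.001, 0.049]
force: [-4.5, -1.5, 20.0]
width: -0.1
gripper_force: 10.3
clock: 8.52
eef_pos: [552.0, 42.9, 47.3]
tool_rot: [3.141, -0.001, 0.049]
force: [-2.5, -0.8, 14.3]
width: 0.7
gripper_force: 7.0
clock: 8.68
eef_pos: [552.0, 42.3, 47.2]
tool_rot: [3.14, -0.001, 0.049]
force: [-2.5, -2.5, 15.3]
width: -0.0
gripper_force: 7.8
```

View pics/w6.png

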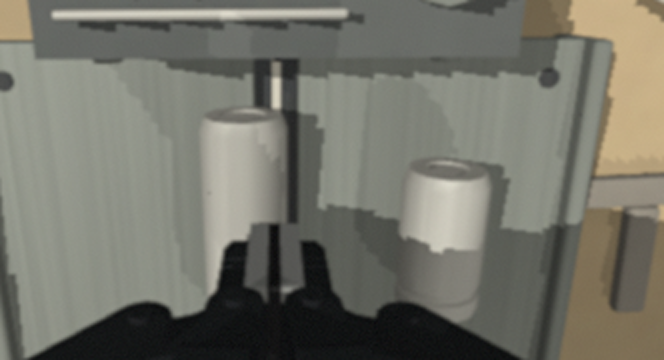

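The cartridge axis is at (244,180), the tip at (274,228) and the line at (276,90). About 11 mm remain, so this is the last stroke.

```bash
python3 -m inch '[[[0,0,-0.5,0],[0,0,-0.5,0],[0,-1.5,-0.5,0],[0,-1.5,-0.5,0],[0,-1.5,-0.1,0],[0,-1.5,0,0],[0,-1.5,0,0]]]'; python3 -m inch '[[[0,0.3,0,0],[0,0.6,0,0],[0,0.9,0,0],[0,1.2,0,0],[0,1.5,0,0],[0,1.8,0,0],[0,2.1,0,0],[0,2.3,0,0]]]'; python3 -m inch '[[[0,0,0,0],[0,0,-0.1,0],[0,0,-0.5,0],[0,0,-1,0],[0,0,-2,0],[0,0,-2,0]]]'
python3 - <<'E'
from h import *
im=get_image("wrist");cp=camera_params("wrist");np.save("w7.npy",np.array([cp],dtype=object))
cv2.imwrite("pics/w7.png",cv2.resize(im[80:300,120:452],None,fx=2,fy=2,interpolation=cv2.INTER_CUBIC))
E
```

```text
clock: 9.32
eef_pos: [551.1, 59.5, 47.3]
tool_rot: [-3.14, -0.001, 0.051]
force: [-4.0, 2.0, 17.8]
width: -0.1
gripper_force: 8.8
clock: 9.98
eef_pos: [552.2, 36.4, 46.4]
tool_rot: [-3.14, -0.001, 0.05]
force: [-1.6, 3.0, 11.4]
width: -0.0
gripper_force: 5.6
clock: 10.48
eef_pos: [552.9, 35.6, 67.6]
tool_rot: [3.142, -0.002, 0.05]
force: [0.1, -0.0, 0.5]
width: -0.3
gripper_force: 0.0
```

View pics/w7.png

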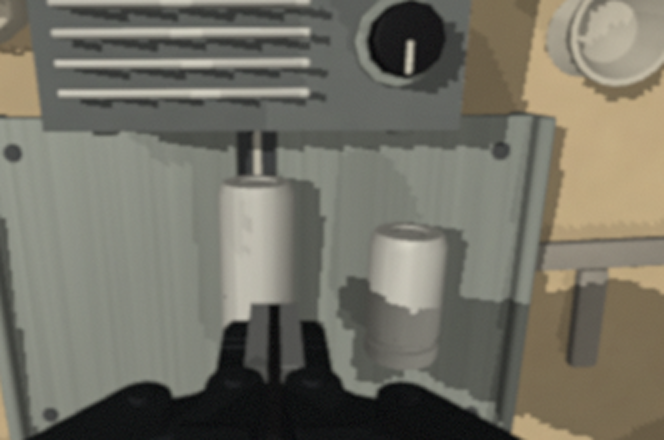

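The cartridge axis, at column 257, now coincides with the groove and line at (257,150). The drop in contact height (46.4) agrees, and the short one is untouched at (407,290). I'll check this numerically.

```bash
python3 -m inch '[[[0,0,-1,0],[0,0,-1,0],[0,0,-1,0]]]' >/dev/null
python3 - <<'E'
from h import *
cp=np.load("w7.npy",allow_pickle=True)[0]
f=lambda u,v,z:ray(cp,[120+u/2-.25,80+v/2-.25],z)[0].round(1)
print("line",f(257,145,16),"cyl sides at row 240",f(222,240,35),f(293,240,35),"far end top",f(257,180,46), "tip",f(274,305,67.6))
# top camera
im=get_image("top");cp=camera_params("top");g=cv2.cvtColor(im,cv2.COLOR_BGR2GRAY)
m=(g>185).astype(np.uint8);m[:169]=0;m[216:]=0;m[:,:172]=0;m[:,243:]=0
n,l,st,ce=cv2.connectedComponentsWithStats(m)
for i in range(1,n):
    if st[i,4]>15:
        x,y,w,h=st[i,:4];print(st[i],ray(cp,[[x+w/2-.5,y-.5],[x+w/2-.5,y+h-.5]],40).round(1).tolist())
print(shift([475,36.5,75],.049))
E
```

```text
line [598.8  43.5  16. ] cyl sides at row 240 [568.5  53.6  35. ] [569.7  29.4  35. ] far end top [592.1  42.3  46. ] tip [560.1  35.4  67.6]
[204 198   5   6  23] [[530.9, 39.1, 40.0], [515.3, 38.6, 40.0]]
(array([-7.69, -0.46,  0.13]), np.float64(0.1))
```

```bash
python3 -m inch '[[[-3,-0.55,0,0],[-6,-0.55,0,0],[-7.7,-0.55,0,0],[-7.7,-0.55,0.5,0],[-7.7,-0.55,2,0],[-7.7,-0.55,3,0],[-7.7,-0.55,3,0]]]' 0; python3 -c "
from h import *;print(shift([475,37.4,31],.049))"
```

```text
clock: 11.42
eef_pos: [474.2, 37.3, 44.3]
tool_rot: [3.141, 0.002, 0.05]
force: [0.4, -0.2, 0.1]
width: 0.0
gripper_force: 0.0
(array([ 0.08, -0.  ,  1.33]), np.float64(0.1))
```

```bash
python3 -m inch '[[[0,0,1,0],[0,0,1.7,0],[0,0,1.7,0],[0.5,0,1.7,0],[1,0,1.7,0],[1.5,0,1.7,0],[2,0,1.7,0],[2.3,0,1.7,0]]]'; python3 -m inch '[[[0.2,0,0,0],[0.4,0,0,0],[0.6,0,0,0],[0.8,0,0,0],[1,0,0,0],[1.2,0,0,0],[1.4,0,0,0],[1.6,0,0,0]]]'
```

```text
clock: 12.08
eef_pos: [499.3, 38.6, 29.4]
tool_rot: [-3.141, -0.002, 0.05]
force: [-0.8, 0.4, -0.9]
width: 0.0
gripper_force: 0.0
clock: 12.75
eef_pos: [513.7, 39.4, 29.0]
tool_rot: [-3.142, 0.0, 0.05]
force: [-1.7, -0.2, 1.6]
width: 0.2
gripper_force: 0.9
```

```bash
for i in 1; do python3 -m inch '[[[0.3,0,0,0],[0.6,0,0,0],[0.9,0,0,0],[1.2,0,0,0],[1.5,0,0,0],[1.8,0,0,0],[2.1,0,0,0],[2.4,0,0,0]]]'; python3 -m inch '[[[0.3,0,0,0],[0.6,0,0,0],[0.9,0,0,0],[1.2,0,0,0],[1.5,0,0,0],[1.8,0,0,0],[2.1,0,0,0],[2.4,0,0,0]]]'; done
python3 - <<'E'
from h import *
im=get_image("top");cp=camera_params("top");cv2.imwrite("pics/t2.png",im)
s=sensors.read_state();print(s["eef_pos"],s["force"],shift([583,42.7,29],.049))
E
```

```text
clock: 13.42
eef_pos: [537.8, 40.6, 29.0]
tool_rot: [-3.142, 0.0, 0.05]
force: [-1.9, -0.1, 1.4]
width: 0.0
gripper_force: 1.0
clock: 14.08
eef_pos: [562.1, 41.7, 29.0]
tool_rot: [3.141, -0.0, 0.05]
force: [-1.9, 0.3, 0.8]
width: -0.0
gripper_force: 0.9
[563.06120359  41.68240543  29.09583432] [-1.2690473   0.50663291  0.14769903] (array([ 2.  , -0.  ,  0.01]), np.float64(0.1))
```

```bash
python3 -m inch '[[[0.2,0,0,0],[0.4,0,0,0],[0.6,0,0,0],[0.8,0,0,0],[1,0,0,0],[1.2,0,0,0],[1.4,0,0,0],[1.6,0,0,0]]]'; python3 -m inch '[[[0.1,0,0,0],[0.2,0,0,0],[0.3,0,0,0],[0.4,0,0,0],[0.5,0,0,0],[0.5,0,0,0]]]'
```

```text
clock: 14.8
eef_pos: [578.1, 42.6, 29.0]
tool_rot: [3.142, -0.0, 0.05]
force: [-1.2, -0.1, 0.7]
width: -0.2
gripper_force: 0.4
clock: 15.3
eef_pos: [581.6, 42.8, 28.8]
tool_rot: [3.142, 0.002, 0.05]
force: [-3.3, 0.2, 0.6]
width: -0.0
gripper_force: 1.5
```

```bash
python3 -m inch '[[[0.1,0,0,0],[0.2,0,0,0],[0.3,0,0,0],[0.3,0,0,0]]]'; python3 -m inch '[[[0.1,0,0,0],[0.2,0,0,0],[0.3,0,0,0],[0.3,0,0,0]]]'
```

```text
clock: 15.63
eef_pos: [581.7, 42.8, 28.5]
tool_rot: [3.142, 0.008, 0.05]
force: [-8.3, 0.2, 4.6]
width: -0.2
gripper_force: 4.3
clock: 15.97
eef_pos: [581.7, 42.8, 28.4]
tool_rot: [3.141, 0.014, 0.05]
force: [-13.1, 0.9, 9.5]
width: 0.0
gripper_force: 7.0
```

```bash
python3 -m inch '[[[-1,0,0,0],[-3,0,0,0],[-5,0,0,0],[-8,0,-3,0],[-9,0,-7,0],[-9,0,-11,0],[-9,0,-14,0],[-9,0,-16,0]]]';python3 -m inch '[[[0,0,0,0],[0,0,0,0],[0,0,0,0]]]'
python3 - <<'E'
from h import *
im=get_image("wrist");cp=camera_params("wrist");cv2.imwrite("pics/w8.png",im)
g=cv2.cvtColor(im,cv2.COLOR_BGR2GRAY)
P=lambda x,y,z:proj(cp,[x,y,z])[0]
c=np.array([610,43.1]);ux=np.array([np.cos(.049),np.sin(.049)]);uy=np.array([-ux[1],ux[0]])
# brightness along unit x at y=0,z=46 and across at x=-10,z=40
def samp(a,b,z):
    p=c+a*ux+b*uy;u=P(*p,z);return int(g[int(round(u[1])),int(round(u[0]))]),u.round().astype(int)
print("along 7mm left",[(a,samp(a,7,44)[0]) for a in range(-50,6,2)],samp(0,0,46)[1])
print("across",[(b,samp(-9,b,40)[0]) for b in range(-30,31,2)])
f=lambda u:ray(cp,u,22)
# short cartridge, bright blob
m=(g>180).astype(np.uint8)
n,l,st,ce=cv2.connectedComponentsWithStats(m)
for i in range(1,n):
    if st[i,4]>200:print(st[i],ray(cp,ce[i],42)[0].round(1))
E
```

```text
clock: 16.63
eef_pos: [501.3, 38.7, 192.9]
tool_rot: [-3.141, -0.008, 0.05]
force: [1.2, 1.3, 0.2]
width: -0.3
gripper_force: 0.0
clock: 16.88
eef_pos: [498.9, 38.5, 188.7]
tool_rot: [3.142, -0.001, 0.05]
force: [0.5, 0.3, -1.5]
width: 0.2
gripper_force: 0.0
along 7mm left [(-50, 87), (-48, 87), (-46, 88), (-44, 88), (-42, 88), (-40, 90), (-38, 88), (-36, 87), (-34, 86), (-32, 85), (-30, 85), (-28, 83), (-26, 83), (-24, 83), (-22, 68), (-20, 95), (-18, 167), (-16, 164), (-14, 159), (-12, 149), (-10, 149), (-8, 186), (-6, 95), (-4, 93), (-2, 93), (0, 57), (2, 65), (4, 95)] [257  71]
across [(-30, 82), (-28, 83), (-26, 81), (-24, 81), (-22, 81), (-20, 80), (-18, 82), (-16, 82), (-14, 81), (-12, 81), (-10, 94), (-8, 111), (-6, 122), (-4, 134), (-2, 145), (0, 155), (2, 162), (4, 169), (6, 179), (8, 170), (10, 152), (12, 109), (14, 73), (16, 73), (18, 74), (20, 80), (22, 83), (24, 82), (26, 82), (28, 81), (30, 83)]
```

Run:
```python
from h import *
im=cv2.imread("pics/w8.png");g=cv2.cvtColor(im,cv2.COLOR_BGR2GRAY);b=im[...,0].astype(int)-im[...,2]
cp=camera_params("wrist")
c=np.array([610,43.1]);ux=np.array([np.cos(.049),np.sin(.049)]);uy=np.array([-ux[1],ux[0]])
def S(a,d,z):
    u=proj(cp,[*(c+a*ux+d*uy),z])[0].round().astype(int);return int(g[u[1],u[0]]),int(b[u[1],u[0]])
for d in(50,-50):
    print([(a,)+S(a,d,22) for a in range(-138,-120)]); 
for d in(-2,2,5): print([(a,S(a,d,45)[0]) for a in range(-24,-14)])
print([(d,S(-70,d,22)[0]) for d in range(-12,13)])
```

```text
[(-138, 152, -56), (-137, 152, -56), (-136, 151, -55), (-135, 154, -56), (-134, 153, -55), (-133, 145, -49), (-132, 145, -49), (-131, 128, -26), (-130, 120, -9), (-129, 119, -6), (-128, 120, -6), (-127, 120, -6), (-126, 119, -6), (-125, 121, -6), (-124, 120, -6), (-123, 120, -6), (-122, 120, -6), (-121, 121, -5)]
[(-138, 153, -55), (-137, 151, -55), (-136, 152, -55), (-135, 151, -55), (-134, 152, -56), (-133, 152, -56), (-132, 144, -51), (-131, 126, -33), (-130, 119, -11), (-129, 119, -6), (-128, 119, -6), (-127, 121, -5), (-126, 119, -7), (-125, 119, -6), (-124, 120, -6), (-123, 120, -6), (-122, 119, -6), (-121, 121, -7)]
[(-24, 46), (-23, 43), (-22, 49), (-21, 67), (-20, 87), (-19, 137), (-18, 150), (-17, 153), (-16, 154), (-15, 157)]
[(-24, 92), (-23, 79), (-22, 78), (-21, 87), (-20, 98), (-19, 148), (-18, 164), (-17, 168), (-16, 171), (-15, 173)]
[(-24, 40), (-23, 36), (-22, 44), (-21, 70), (-20, 95), (-19, 153), (-18, 170), (-17, 172), (-16, 171), (-15, 169)]
[(-12, 123), (-11, 122), (-10, 122), (-9, 119), (-8, 121), (-7, 111), (-6, 80), (-5, 55), (-4, 55), (-3, 56), (-2, 73), (-1, 119), (0, 159), (1, 154), (2, 109), (3, 66), (4, 50), (5, 50), (6, 43), (7, 56), (8, 89), (9, 116), (10, 123), (11, 122), (12, 119)]
```

The end stands 18 mm out of the bore, measured against the bed's front edge, so the cartridge is fully home.

```bash
python3 -c "
from h import *;print(order.finish_job())"
```

```text
the job is handed in; nothing more can be done
None
```

I rolled the long cartridge into the groove and pushed it home in the bore, with about 18 mm standing out. The short cartridge looked undisturbed when last viewed, and the job is handed in, but no verdict came back.

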